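Run a pipe tee home by pushing it round and leave it in line with the valve block

TASK

A pipe tee has been started in the threaded boss of the valve block held in the vise. Push its arm round clockwise to screw it in until you feel the thread go tight, then carry on only to the very next position where the tee's run lies in line with the vise jaws, and leave it there, still tight. Do not force it beyond that, and leave the things round the vise where they are.

Things in the scene. Friction and masses are not known exactly. Their poses are not given: they have to be found in the camera images.
- vise: Grey machine vise fixed to the bench on a base 150 x 120 mm, 40 mm high, holding an aluminium valve block (120 x 50 mm, top at 96 mm). Origin at bench level on the thread's vertical axis, midway along block and jaws; x runs along the jaws and the block's long side, z up. Jaws are 84 mm high; screw and 70 mm crossbar stick out to 95 mm on the -y side at 58 mm height.
- boss (a point): Centre of the mouth of the round threaded boss (46 mm across, top at 110 mm) on the block. The thread goes tight at an unseen angle that differs from job to job, 97 to 264 degrees clockwise of the tee's in-line position just before its start: so the first in-line position it meets may come before or after that. About 189 degrees after going tight it jams solid.
- tee: Plain steel pipe tee started in the boss; its level run is a tube 170 mm long, 30 mm thick (35 mm collars on the last 12 mm), symmetrical, each arm reaching 85 mm; round middle 38 mm thick. Origin on the thread axis at the run's centre line, about 151 mm above the bench; x along the run, z up. It only turns about z, sinking 2.5 mm a turn clockwise. Starts 20 to 69 degrees clockwise of in line.
- tee_arm (a point): Point on the centre line of one arm, 62 mm from the axis. Pushed level and square here, the tee runs with a steady drag of about 6.5 N and stays where it is left; where it goes tight the push needed about doubles at once to 12 N, creeping to 15 N half a turn on. Over 22 N (only at the jam) over-tightens it. Turned back before the tight angle it is loose again.
- spare_tee: A second, loose tee of the same kind lying flat on the bench in front of the vise; bystander. Origin at its underside below the run's middle.
- mug: Dark and white mug, 82 mm across, 97 mm high, standing beside the vise; bystander. Origin at the centre of its underside.
- chock: Wooden block 98 x 42 mm, 64 mm high, beside the vise; bystander. Origin at the centre of its underside.
- hub: Turned metal hub, 86 mm across, 46 mm high; bystander. Origin at the centre of its underside.
- bush: Flanged brass bush, 54 mm across, 44 mm high; bystander. Origin at the centre of its underside.
Not all that is in view belongs to the job. What is meant by the vise is not purple, and is the larger of those in its own colour.

How it is judged:
By the outcome, as a careful person would: the job done as asked, in the order asked, and still so for the second after the job is handed in, with the robot touching nothing.
It also fails if it takes over 64 s, if anything falls off the work surface, if the arm or the gripper's body presses on something with over 40 N, if the wrist force passes 120 N, or if a joint passes its speed limit or range.

ROBOT

A 6-joint arm with a two-finger parallel gripper is mounted at the origin on the work surface; the furniture and walls round the work are solid. World frame = base frame: x ahead of the robot, y to its left, z up, the work surface at z = 0. Lengths are in m, angles in rad, forces in N, time in s.
With the tool pointing down it reaches from about 0.375 to 0.9 m from the base axis. Payload 3.1 kg.
Tool frame: the origin (TCP) lies between the finger pads; the fingertips stand 8 mm ahead of it and the grasp point (between the pads) lies 11 mm behind it; z points along the fingers, y is the line along which they close (so a half turn about z gives the same grasp; the last joint's range is limited). The gripper opens to 85 mm and grips with 20 to 120 N. Pads are 22 mm wide; open, the fingers measure 114 mm over their backs; the gripper's body (76 mm by 85 mm) begins 54 mm behind the grasp point. The pads swing forward as they close: fully open they stand 13 mm farther back than shut.
Start: joints at [1.008, 0.527, 1.433, -0, 1.181, -0.178], TCP at [0.235, 0.579, 0.239] pointing down, gripper open.
Joint ranges: [-3.08, 3.08], [-0.75, 2.2], [0.22, 2.44], [-1.43, 4.57], [0, 2.65], [-2.85, 2.85]. Speed limits (rad/s): [2.79, 2.79, 3.14, 3.14, 3.14, 3.14].

INTERFACE

Orientations are given as a unit quaternion [x, y, z, w].
In Python, from station import readout, cams, sign_off gives the robot as it stands.
- The arm moves only by the tool send_rows, never from a script. Its argument "commands" is text: rows parted by semicolons, each of 5 numbers parted by spaces: the finger opening in mm, from 0 to 85.4, then the shift along the tool's x, y, z each as a share of 0.02 m, from -1 to 1, then the turn about the tool's z as a share of 4 degrees, from -1 to 1. In form: grip dx dy dz spin; .... A call has 1 to 20 rows; each row shifts and turns the commanded pose from where the row before left it, along the tool's axes as they then stand; what a row does not reach is not made up. A row lasts 1/12 s, in which the tool goes at most 41.7 mm and 7.16 degrees, less where a joint would pass 70% of its speed; a pose out of reach is approached as far as the arm can. A call with a number of a shift or a turn outside -1 to 1 is refused whole. A call with a gripper value outside its range is refused whole. The fingers move at their own pace and stop on an object; "grip_force" is the grip in N (left out, the last holds). Time passes only in rows, so rows that do not move let the fingers close. It gives the time, the measured TCP pose, the force, the opening and the grip force at its end, in the units of the state.
- readout.sense(): the state, without advancing time (a new reading comes with each control period).
- cams.snapshot(name): name is "side" or "top" or "wrist"; returns a dict with "pixels" (384x512x3 uint8, red, green, blue), "intrinsics" (3x3 intrinsics, pixels), "dist" ([k1, k2, p1, p2, k3] as OpenCV has them; the pictures are not rectified), "eye" and "rotation" of the camera in the world. Camera axes: x right, y down, z forward; pixel columns grow to the right and rows downward; lengths in m; the calibration is good to about 2 mm. A picture is of the moment at which its call begins. There is no depth.
- sign_off(): hands the job in; it is judged then, once.
The state is a dict: "t": time; "q": joint angles; "qd": joint speeds; "tau": joint torques, N m; "tcp_pos": TCP position; "tool_rot": TCP orientation; "force": force on the tool from outside, world axes, zero at the start; "ft_torque": the same for the moment, N m; "finger_gap": opening from 0.0 (shut) to 1.0 (fully open); "gripper_force": force on a finger pad.
Only numpy, scipy, OpenCV 4.12 (cv2) and the standard library are available. Lean on these libraries where they do the work, as an engineer would, in place of code of your own. Each camera call takes 0.05 s, during which the arm holds its last target. There are 200 camera calls.

## Working session

There is one attempt and no reset: what is moved stays moved. The work goes in short steps, Python scripts to look and compute and a tool call to move; the robot and the scene stay as the last step left them, time stands still between calls to the robot, and variables do not carry over. Pictures are saved under pics/ and viewed, at most 10 in all, crops included, and the job is handed in when it is done.

Besides the shell and the picture viewer there is one more tool, called after "Request:" in YAML: its name, and indented under it one key for each argument. send_rows: Moves the arm, as the interface text tells. Its arguments: {"type":"object","properties":{"commands":{"type":"string"},"grip_force":{"type":"number"}},"required":["commands"]}

```bash
mkdir -p pics; ls; python3 - <<'E'
from station import readout,cams
import cv2,numpy as np
s=readout.sense();print(s)
for n in ("top","side"):
    c=cams.snapshot(n);cv2.imwrite(f"pics/{n}0.png",cv2.resize(c["pixels"][:,:,::-1],(768,576),interpolation=cv2.INTER_CUBIC))
    np.savez(f"pics/{n}0.npz",**c)
    print(n,c["intrinsics"],c["dist"],c["eye"],c["rotation"])
E
```

```text
pics
{'t': 0.0, 'q': array([ 1.00749897e+00,  5.28469573e-01,  1.43391122e+00,  2.02016113e-05,
        1.18135729e+00, -1.78473042e-01]), 'qd': array([ 0.00070573, -0.0004562 ,  0.00061025,  0.00125734,  0.00088462,
       -0.00271553]), 'tau': array([-1.13003585e-03, -4.42358601e+01, -1.78020608e+01, -2.90773896e-04,
        8.71114869e-03,  1.50406186e-05]), 'tcp_pos': array([0.23419983, 0.57871615, 0.23832865]), 'tool_rot': array([ 1.91230756e-01,  9.81544521e-01, -9.96388744e-04, -3.97499299e-04]), 'force': array([0.51702106, 0.71094987, 0.35128725]), 'ft_torque': array([ 0.03654974, -0.00272528,  0.05140648]), 'gripper_force': 0.0, 'finger_gap': 0.9987091255147497}
top [[355.62098878   0.         262.92660664]
 [  0.         355.62098878 190.81958138]
 [  0.           0.           1.        ]] [0.01186566 0.         0.         0.         0.        ] [ 0.47349394 -0.05469968  1.15515215] [ 0.71437525 -0.69944015  0.01242185 -0.01723896]
side [[346.38099149   0.         260.33634422]
 [  0.         346.38099149 198.68148086]
 [  0.           0.           1.        ]] [-0.04833717  0.          0.          0.          0.        ] [-0.01544241 -0.93406903  0.58479249] [ 0.80231794 -0.2447486   0.14766116 -0.52400403]
```

View pics/top0.png

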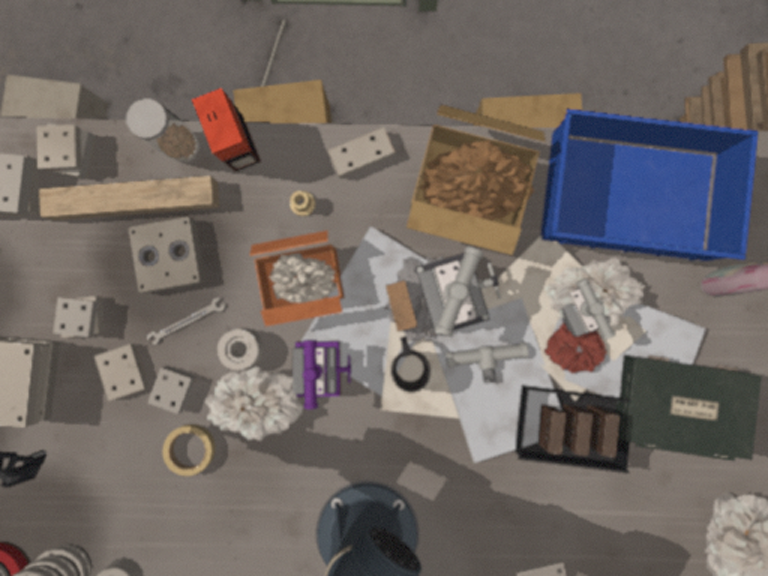

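View pics/side0.png

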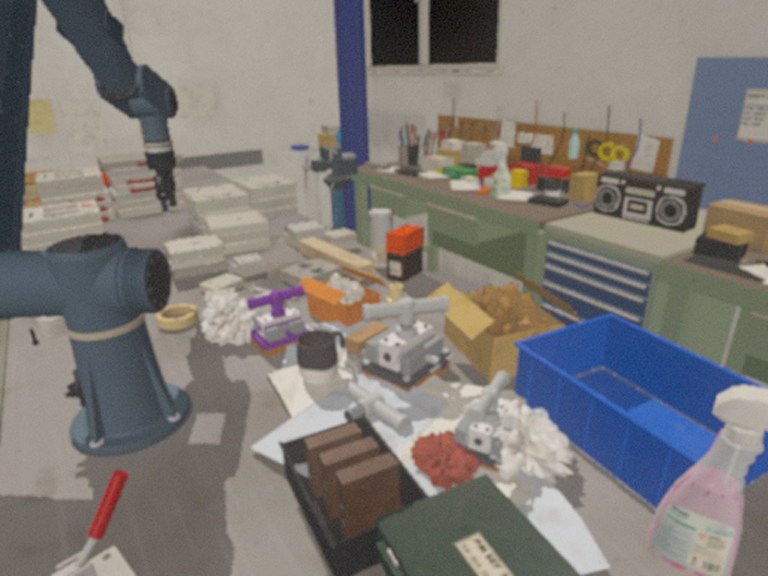

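The top view shows the larger grey vise at about (458,290), with its tee running (470,250) to (447,332). There is a smaller grey decoy at (590,310) and a purple one at (322,375). The chock is at (402,305), the mug at (410,370) and the spare tee at (488,355).

```bash
cat > h.py <<'E'
import numpy as np,cv2
from scipy.spatial.transform import Rotation as R
def load(f): return dict(np.load(f))
def rot(c):
    r=np.array(c["rotation"]); return R.from_quat(r).as_matrix() if r.size==4 else r
def plane(c,uv,z):
    p=cv2.undistortPoints(np.array(uv,float).reshape(-1,1,2),c["intrinsics"],c["dist"])[:,0]
    d=np.c_[p,np.ones(len(p))]@rot(c).T
    return c["eye"]+d*((z-c["eye"][2])/d[:,2])[:,None]
def proj(c,P):
    M=rot(c); return cv2.projectPoints(np.array(P,float).reshape(-1,3),cv2.Rodrigues(M.T)[0],-M.T@c["eye"],c["intrinsics"],c["dist"])[0][:,0]
def crop(c,u0,v0,w,h,k,f):
    cv2.imwrite(f,cv2.resize(c["pixels"][v0:v0+h,u0:u0+w,::-1],None,fx=k,fy=k,interpolation=cv2.INTER_CUBIC))
E
python3 - <<'E'
from h import *
c=load("pics/top0.npz"); crop(c,245,155,120,90,6.6,"pics/topc.png")
print(plane(c,np.array([[458,290]])/1.5,.15))
E
```

```text
[[ 0.51101846 -0.16735212  0.15      ]]
```

View pics/topc.png

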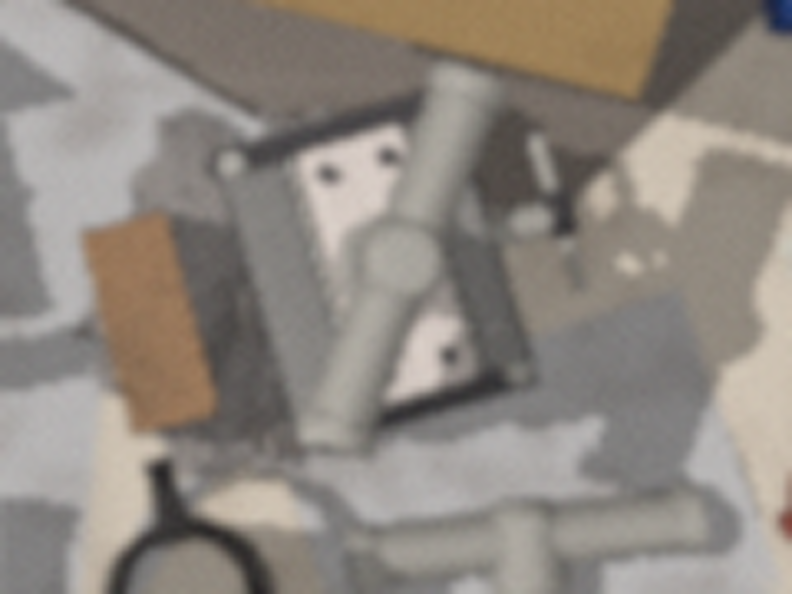

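The crop shows the tee's hub at (402,257) and its run ends at (467,78) and (335,437). The left jaw's outer edge runs (225,175) to (305,430), and the screw sticks out on the right at (545,220).

```bash
python3 - <<'E'
from h import *
c=load("pics/top0.npz")
f=lambda a,z: plane(c,np.array(a)/6.6+[245,155]-np.array([.5,.5])*(1-1/6.6),z)
def ln(n,a,z):
    P=f(a,z); d=P[0]-P[1]; print(n,P.round(4).tolist(),"len",np.linalg.norm(d).round(4),"deg",np.degrees(np.arctan2(d[1],d[0])).round(1))
ln("tee",[[467,75],[335,440]],.151)
ln("jawL",[[225,175],[305,430]],.084)
ln("blockL",[[292,160],[385,425]],.096)
ln("baseTop",[[215,160],[415,95]],.04)
ln("baseRight",[[415,95],[535,380]],.04)
print(f([[402,257]],.165))
# edge overlay check for candidate pose
E
```

```text
tee [[0.5892, -0.1942, 0.151], [0.4318, -0.1404, 0.151]] len 0.1663 deg -18.9
jawL [[0.5487, -0.0938, 0.084], [0.4333, -0.1324, 0.084]] len 0.1218 deg 18.5
blockL [[0.5553, -0.1235, 0.096], [0.4368, -0.1674, 0.096]] len 0.1265 deg 20.3
baseTop [[0.5589, -0.0905, 0.04], [0.5919, -0.1851, 0.04]] len 0.1002 deg 109.2
baseRight [[0.5919, -0.1851, 0.04], [0.4576, -0.244, 0.04]] len 0.1466 deg 23.7
[[ 0.50996105 -0.16610039  0.165     ]]
```

Request:
send_rows:
  commands: "0 -1 -1 0 0;0 -1 -1 0 0;0 -1 -1 0 0;0 -1 -1 0 0;0 -1 -1 0 0;0 -1 -1 0 0;0 -1 -1 0 0;0 -1 -1 0 0;0 -1 -1 0 0;0 -1 -1 0 0;0 -1 -1 0 0;0 -1 -1 0 0;0 -1 -1 0 0;0 -1 -1 0 0;0 -1 -1 0 0;0 -1 -1 0 0;0 -1 -1 0 0;0 -1 -1 0 0;0 0 0 -1 0;0 0 0 -1 0"

```text
t: 1.77
tcp_pos: [0.4328, 0.1088, 0.2786]
tool_rot: [0.193, 0.981, -0.0, -0.002]
force: [0.9, 0.4, 0.1]
finger_gap: -0.001
gripper_force: 0.0
```

```bash
cat > dump.py <<'E'
import sys
from h import *
from station import readout,cams
s=readout.sense();print({k:np.round(s[k],4).tolist() for k in("t","q","tcp_pos","tool_rot","force","finger_gap")})
if len(sys.argv)>1:
    n=sys.argv[1]
    c=cams.snapshot(n);f=f"pics/{sys.argv[2]}";np.savez(f+".npz",**c)
    cv2.imwrite(f+".png",cv2.resize(c["pixels"][:,:,::-1],(768,576),interpolation=cv2.INTER_CUBIC));print(c["eye"],c["rotation"])
E
python3 dump.py wrist w1
python3 - <<'E'
from h import *
from scipy.optimize import least_squares
a,b=load("pics/top0.npz"),load("pics/side0.npz")
for u,v in [((408,230),(440,290)),((515,253),(560,332)),((469,250),(447,300)),((447,332),(365,311))]:
    r=least_squares(lambda p:np.r_[proj(a,p)[0]-np.array(u)/1.5,proj(b,p)[0]-np.array(v)/1.5],[.5,-.1,.1]);print(r.x.round(3),r.fun.round(1))
E
```

```text
{'t': 1.7667, 'q': [-0.005, 0.233, 1.8075, -0.0001, 1.1052, -1.1873], 'tcp_pos': [0.4328, 0.1088, 0.2786], 'tool_rot': [0.193, 0.9812, -0.0004, -0.002], 'force': [0.9211, 0.4005, 0.0757], 'finger_gap': -0.001}
[0.35540517 0.14158133 0.41344402] [0.81888852 0.5503701  0.09043957 0.1354069 ]
[ 0.64  -0.08   0.121] [ 3.1 -4.5 -6.3  0.9]
[ 0.656 -0.338  0.101] [ 18.4 -22.2 -27.4   6.9]
[ 0.591 -0.19   0.151] [ 1.  -1.4 -1.9  0.3]
[ 0.431 -0.147  0.156] [-0.1  0.2  0.2 -0. ]
```

Request:
send_rows:
  commands: "0 -1 -1 0 0;0 -1 -1 0 0;0 -1 -1 0 0;0 -1 -1 0 0;0 -1 -1 0 0;0 -0.75 -1 0 0;0 0 -1 0 0;0 0 -1 0 0;0 0 -1 0 0;0 0 -1 0 0;0 0 -1 0 0;0 0 -1 0 0;0 0 -1 0 0;0 0 -0.5 0 0;0 0 0 0 0;0 0 0 0 0"

```text
t: 3.15
tcp_pos: [0.4382, -0.1827, 0.279]
tool_rot: [0.192, 0.981, 0.0, -0.0]
force: [1.0, 0.0, -0.5]
finger_gap: -0.002
gripper_force: 0.0
```

```bash
python3 dump.py wrist w2
```

```text
{'t': 3.15, 'q': [-0.6314, 0.2727, 1.7468, 0.0007, 1.1229, -1.8165], 'tcp_pos': [0.4382, -0.1827, 0.279], 'tool_rot': [0.1918, 0.9814, 0.0005, -0.0002], 'force': [0.9606, 0.0015, -0.4565], 'finger_gap': -0.002}
[ 0.36025393 -0.15024331  0.41362701] [0.8181159  0.55105412 0.09247064 0.13592249]
```

View pics/w2.png

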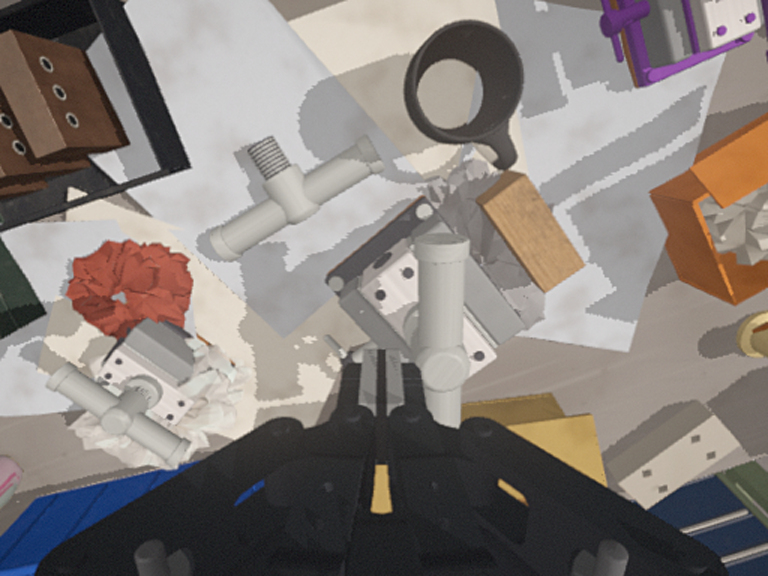

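The tee's near arm points up the image, from hub (442,368) to end (442,240). The closed fingers are to its left at (382,365), and the vise is seen diagonally at (430,290). I'll enlarge it for the jaw direction.

```bash
python3 - <<'E'
from h import *
c=load("pics/w2.npz"); crop(c,210,120,160,120,5,"pics/w2c.png")
# model overlay for candidate
E
```

```text
(no output)
```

View pics/w2c.png

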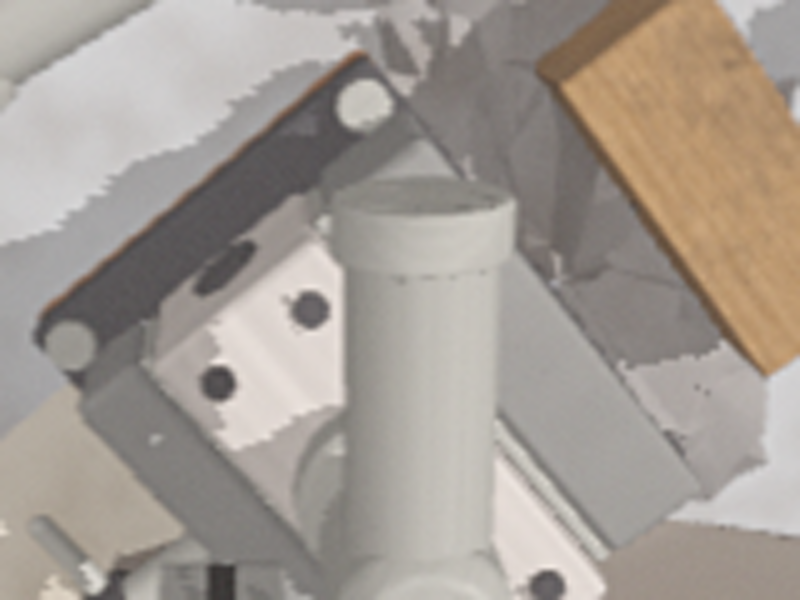

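```bash
python3 - <<'E'
from h import *
c=load("pics/w2.npz")
f=lambda a,z: plane(c,np.array(a)/5+[210,120]-.4,z)
def ln(n,a,z):
    P=f(a,z); d=P[1]-P[0]; print(n,P.round(4).tolist(),"len",np.linalg.norm(d).round(4),"deg",np.degrees(np.arctan2(d[1],d[0])).round(1))
ln("jawR",[[428,140],[702,490]],.084)
ln("jawR end",[[612,552],[702,490]],.084)
ln("jawL outer",[[82,405],[190,530]],.084)
ln("blockL",[[155,362],[305,545]],.096)
ln("block end",[[155,362],[318,240]],.096)
ln("base end",[[40,325],[362,55]],.04)
ln("studs",[[72,345],[365,104]],.045)
ln("tee left",[[342,280],[348,540]],.151)
ln("tee right",[[499,280],[493,540]],.151)
ln("hub/end",[[423,180],[421,600]],.151)
E
```

```text
jawR [[0.4367, -0.1289, 0.084], [0.547, -0.094, 0.084]] len 0.1157 deg 17.5
jawR end [[0.5551, -0.1203, 0.084], [0.547, -0.094, 0.084]] len 0.0275 deg 107.1
jawL outer [[0.4668, -0.23, 0.084], [0.5084, -0.2183, 0.084]] len 0.0432 deg 15.7
blockL [[0.4595, -0.2068, 0.096], [0.5175, -0.1912, 0.096]] len 0.0601 deg 15.0
block end [[0.4595, -0.2068, 0.096], [0.4462, -0.1607, 0.096]] len 0.048 deg 106.1
base end [[0.4552, -0.2418, 0.04], [0.4195, -0.1344, 0.04]] len 0.1131 deg 108.4
studs [[0.4624, -0.2349, 0.045], [0.4308, -0.1383, 0.045]] len 0.1016 deg 108.1
tee left [[0.4404, -0.1574, 0.151], [0.4925, -0.1756, 0.151]] len 0.0552 deg -19.2
tee right [[0.4517, -0.1296, 0.151], [0.5037, -0.1482, 0.151]] len 0.0552 deg -19.7
hub/end [[0.4279, -0.1366, 0.151], [0.5111, -0.1664, 0.151]] len 0.0884 deg -19.7
```

Request:
send_rows:
  commands: "0 -0.2 0 1 -0.6;0 0 0 1 0;0 0 0 1 0;0 0 0 1 0;0 0 0 1 0;0 0 0 1 0;0 0 0 0.95 0;0 0 0 0 0;0 0 0 0 0"

```text
t: 3.95
tcp_pos: [0.4419, -0.1831, 0.1397]
tool_rot: [0.17, 0.985, 0.001, -0.001]
force: [-0.8, 0.3, 0.1]
finger_gap: -0.003
gripper_force: 0.0
```

```bash
cat > st.py <<'E'
from h import *
from station import readout
s=readout.sense();C=np.array([.510,-.166])
M=R.from_quat(s["tool_rot"]).as_matrix();d=np.r_[s["tcp_pos"][:2]-C,0]
print("t",round(s["t"],2),"yaw",np.degrees(np.arctan2(M[1,0],M[0,0])).round(2),"rel(mm) in tool",(M.T@d*1000).round(1)[:2],"z",s["tcp_pos"][2].round(4),"Ftool",(M.T@s["force"]).round(2),"q",s["q"].round(2))
E
python3 st.py
```

```text
t 3.95 yaw 160.43 rel(mm) in tool [ 58.4 -39. ] z 0.1397 Ftool [ 0.84  0.04 -0.09] q [-0.63  0.5   1.89  0.    0.76 -1.86]
```

Request:
send_rows:
  commands: "0 0 0.2 0 0;0 0 0.25 0 0;0 0.05 0.1 0 0.5;0 0.05 0.1 0 0.5;0 0.05 0.1 0 0.5;0 0.05 0.1 0 0.5;0 0.05 0.1 0 0.5;0 0.05 0.1 0 0.5;0 0.05 0.1 0 0.5;0 0.05 0.1 0 0.5"

```text
t: 4.78
tcp_pos: [0.446, -0.1597, 0.1416]
tool_rot: [0.306, 0.952, -0.002, 0.002]
force: [-1.8, -6.5, -3.1]
finger_gap: -0.0
gripper_force: 3.0
```

```bash
python3 st.py
```

```text
t 4.78 yaw 144.35 rel(mm) in tool [ 55.7 -32.2] z 0.1416 Ftool [-2.25 -6.31  3.11] q [-0.58  0.49  1.9  -0.    0.75 -1.52]
```

Request:
send_rows:
  commands: "0 0.105 0.2 0 1;0 0.105 0.2 0 1;0 0.105 0.2 0 1;0 0.105 0.2 0 1;0 0.105 0.2 0 1;0 0.105 0.2 0 1;0 0.105 0.2 0 1;0 0.105 0.2 0 1;0 0.105 0.2 0 1;0 0.053 0.1 0 0.5;0 0.053 0.1 0 0.5;0 0.053 0.1 0 0.5"

```text
t: 5.78
tcp_pos: [0.4661, -0.1177, 0.1416]
tool_rot: [0.627, 0.779, -0.001, 0.001]
force: [-3.0, -6.0, 0.1]
finger_gap: -0.0
gripper_force: 2.6
```

```bash
python3 st.py
```

```text
t 5.78 yaw 102.35 rel(mm) in tool [ 56.6 -32.5] z 0.1416 Ftool [-5.23 -4.24 -0.08] q [-0.48  0.49  1.88 -0.    0.76 -0.69]
```

```bash
cat >> st.py <<'E'
r=M.T@d;F=M.T@s["force"];print("push at 62mm: %.2f N"%(-(r[0]*F[1]-r[1]*F[0])/.062))
E
echo
```

Request:
send_rows:
  commands: "0 0.053 0.1 0 0.5;0 0.053 0.1 0 0.5;0 0.053 0.1 0 0.5;0 0.053 0.1 0 0.5;0 0.053 0.1 0 0.5;0 0.053 0.1 0 0.5;0 0.053 0.1 0 0.5;0 0.053 0.1 0 0.5;0 0.053 0.1 0 0.5;0 0.053 0.1 0 0.5"

```text
t: 6.62
tcp_pos: [0.484, -0.1052, 0.1414]
tool_rot: [0.753, 0.658, -0.002, -0.0]
force: [-5.3, -4.7, 1.3]
finger_gap: 0.0
gripper_force: 2.6
```

```bash
python3 st.py
```

```text
t 6.62 yaw 82.34 rel(mm) in tool [ 56.8 -33.9] z 0.1414 Ftool [-5.38 -4.59 -1.32] q [-0.44  0.51  1.85 -0.    0.79 -0.3 ]
push at 62mm: 7.15 N
```

Request:
send_rows:
  commands: "0 0.05 0.105 0 0.5;0 0.05 0.105 0 0.5;0 0.05 0.105 0 0.5;0 0.05 0.105 0 0.5;0 0.05 0.105 0 0.5;0 0.05 0.105 0 0.5;0 0.05 0.105 0 0.5;0 0.05 0.105 0 0.5;0 0.05 0.105 0 0.5;0 0.05 0.105 0 0.5"

```text
t: 7.45
tcp_pos: [0.5056, -0.0999, 0.1412]
tool_rot: [0.856, 0.517, -0.002, -0.002]
force: [-4.7, 1.2, 2.7]
finger_gap: 0.003
gripper_force: 3.0
```

```bash
python3 st.py
```

```text
t 7.45 yaw 62.31 rel(mm) in tool [ 56.5 -34.6] z 0.1412 Ftool [-1.11 -4.79 -2.65] q [-0.41  0.53  1.79 -0.    0.82  0.07]
push at 62mm: 4.99 N
```

Request:
send_rows:
  commands: "0 0.05 0.105 0 0.5;0 0.05 0.105 0 0.5;0 0.05 0.105 0 0.5;0 0.05 0.105 0 0.5;0 0.05 0.105 0 0.5;0 0.05 0.105 0 0.5;0 0.05 0.105 0 0.5;0 0.05 0.105 0 0.5"

```text
t: 8.12
tcp_pos: [0.5241, -0.1013, 0.1411]
tool_rot: [0.92, 0.393, -0.001, -0.003]
force: [-3.5, 6.7, 1.8]
finger_gap: 0.003
gripper_force: 3.4
```

```bash
python3 st.py
```

```text
t 8.12 yaw 46.26 rel(mm) in tool [ 56.5 -34.5] z 0.1411 Ftool [ 2.41 -7.2  -1.76] q [-0.4   0.55  1.75  0.    0.85  0.36]
push at 62mm: 5.22 N
```

Request:
send_rows:
  commands: "0 0.05 0.105 0 0.5;0 0.05 0.105 0 0.5;0 0.05 0.105 0 0.5;0 0.05 0.105 0 0.5;0 0.05 0.105 0 0.5;0 0.05 0.105 0 0.5;0 0.05 0.105 0 0.5;0 0.05 0.105 0 0.5"

```text
t: 8.78
tcp_pos: [0.5425, -0.1083, 0.1412]
tool_rot: [0.965, 0.261, -0.0, -0.003]
force: [0.8, 9.1, -0.3]
finger_gap: 0.001
gripper_force: 3.7
```

```bash
python3 st.py; python3 dump.py top t3; python3 - <<'E'
from h import *
c=load("pics/t3.npz"); crop(c,245,145,120,90,6.6,"pics/t3c.png")
E
```

```text
t 8.78 yaw 30.23 rel(mm) in tool [ 57.1 -33.5] z 0.1412 Ftool [ 5.26 -7.42  0.32] q [-0.4   0.57  1.7   0.01  0.87  0.64]
push at 62mm: 3.99 N
{'t': 8.7833, 'q': [-0.4016, 0.569, 1.7023, 0.0062, 0.8741, 0.6376], 'tcp_pos': [0.5425, -0.1083, 0.1412], 'tool_rot': [0.9654, 0.2608, -0.0, -0.003], 'force': [0.8124, 9.0621, -0.2715], 'finger_gap': 0.0008}
[ 0.47349394 -0.05469968  1.15515215] [ 0.71437525 -0.69944015  0.01242185 -0.01723896]
```

View pics/t3c.png

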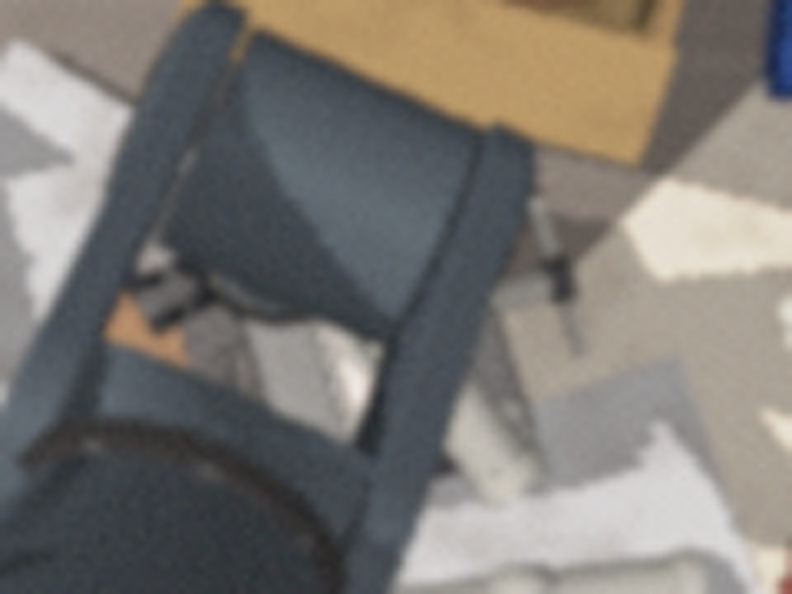

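The arm hides most of the vise, but the tee's free end shows at about (505,490) in this crop.

```bash
sed -i 's/r\[1\]\*F/(-.015)*F/' st.py; python3 st.py; python3 - <<'E'
from h import *
c=load("pics/t3.npz")
P=plane(c,np.array([[500,480]])/6.6+[245,145]-.42,.151)[0]; d=P[:2]-[.510,-.166]; print(P,np.linalg.norm(d),180+np.degrees(np.arctan2(d[1],d[0])))
E
```

```text
t 8.83 yaw 30.16 rel(mm) in tool [ 57.4 -32.9] z 0.1412 Ftool [ 5.33 -7.1   0.85] q [-0.4   0.57  1.7   0.01  0.87  0.64]
push at 62mm: 5.28 N
[ 0.44438855 -0.21048575  0.151     ] 0.07927070296258995 34.13797681166906
```

Request:
send_rows:
  commands: "0 0.05 0.105 0 0.5;0 0.05 0.105 0 0.5;0 0.05 0.105 0 0.5;0 0.05 0.105 0 0.5"

```text
t: 9.17
tcp_pos: [0.5508, -0.1139, 0.1412]
tool_rot: [0.981, 0.193, 0.001, -0.003]
force: [2.9, 10.4, -0.9]
finger_gap: -0.003
gripper_force: 3.8
```

```bash
python3 st.py
```

```text
t 9.17 yaw 22.22 rel(mm) in tool [ 57.4 -32.8] z 0.1412 Ftool [ 6.6  -8.58  0.99] q [-0.41  0.58  1.68  0.01  0.89  0.77]
push at 62mm: 6.35 N
```

Request:
send_rows:
  commands: "0 0.12 0.105 0 0.5;0 0.12 0.105 0 0.5;0 0.08 0.105 0 0.5"

```text
t: 9.42
tcp_pos: [0.5567, -0.1187, 0.141]
tool_rot: [0.99, 0.142, -0.002, -0.002]
force: [-3.3, 4.9, 1.2]
finger_gap: 0.004
gripper_force: 2.8
```

```bash
python3 st.py
```

```text
t 9.42 yaw 16.3 rel(mm) in tool [ 58.1 -32.3] z 0.141 Ftool [-1.8  -5.64 -1.15] q [-0.41  0.59  1.66  0.    0.9   0.88]
push at 62mm: 5.73 N
```

Request:
send_rows:
  commands: "0 0.06 0.105 0 0.5;0 0.06 0.105 0 0.5;0 0.06 0.105 0 0.5"

```text
t: 9.67
tcp_pos: [0.5617, -0.1239, 0.141]
tool_rot: [0.996, 0.09, -0.002, -0.002]
force: [-3.3, 4.4, 1.7]
finger_gap: -0.004
gripper_force: 2.8
```

```bash
python3 st.py
```

```text
t 9.67 yaw 10.27 rel(mm) in tool [ 58.4 -32.2] z 0.141 Ftool [-2.48 -4.89 -1.63] q [-0.41  0.59  1.64  0.    0.91  0.98]
push at 62mm: 5.21 N
```

Request:
send_rows:
  commands: "0 0.06 0.105 0 0.5;0 0.06 0.105 0 0.5;0 0.06 0.105 0 0.5;0 0.06 0.105 0 0.5;0 0.06 0.105 0 0.5;0 0.06 0.105 0 0.5;0 0.06 0.105 0 0.5;0 0.06 0.105 0 0.5;0 0.06 0.105 0 0.5;0 0.06 0.105 0 0.5"

```text
t: 10.5
tcp_pos: [0.5739, -0.1442, 0.1409]
tool_rot: [0.996, -0.085, -0.003, -0.002]
force: [-3.3, 5.4, 0.5]
finger_gap: 0.001
gripper_force: 2.7
```

```bash
python3 st.py
```

```text
t 10.5 yaw -9.74 rel(mm) in tool [ 59.3 -32.3] z 0.1409 Ftool [-4.19 -4.73 -0.48] q [-0.44  0.61  1.6   0.    0.94  1.3 ]
push at 62mm: 5.54 N
```

Request:
send_rows:
  commands: "0 0.05 0.105 0 0.5;0 0.05 0.105 0 0.5;0 0.05 0.105 0 0.5;0 0.05 0.105 0 0.5;0 0.05 0.105 0 0.5;0 0.05 0.105 0 0.5;0 0.05 0.105 0 0.5;0 0.05 0.105 0 0.5;0 0.05 0.105 0 0.5;0 0.05 0.105 0 0.5"

```text
t: 11.33
tcp_pos: [0.5786, -0.165, 0.1408]
tool_rot: [0.966, -0.257, -0.002, -0.004]
force: [1.9, 10.8, -1.5]
finger_gap: 0.0
gripper_force: 5.6
```

```bash
python3 st.py
```

```text
t 11.33 yaw -29.79 rel(mm) in tool [ 59. -35.] z 0.1408 Ftool [ -3.73 -10.3    1.63] q [-0.47  0.62  1.58  0.01  0.95  1.62]
push at 62mm: 10.70 N
```

Request:
send_rows:
  commands: "0 0.05 0.11 0 0.5;0 0.05 0.11 0 0.5;0 0.05 0.11 0 0.5;0 0.05 0.11 0 0.5;0 0.05 0.11 0 0.5;0 0.05 0.11 0 0.5;0 0.05 0.11 0 0.5;0 0.05 0.11 0 0.5;0 0.05 0.11 0 0.5;0 0.05 0.11 0 0.5"

```text
t: 12.17
tcp_pos: [0.5752, -0.1892, 0.1409]
tool_rot: [0.907, -0.421, 0.001, -0.004]
force: [6.8, 9.5, -4.6]
finger_gap: -0.002
gripper_force: 5.9
```

```bash
python3 st.py
```

```text
t 12.17 yaw -49.81 rel(mm) in tool [ 59.8 -34.8] z 0.1409 Ftool [ -2.91 -11.3    4.71] q [-0.51  0.62  1.57  0.01  0.95  1.93]
push at 62mm: 11.61 N
```

Request:
send_rows:
  commands: "0 0.05 0.105 0 0.5;0 0.05 0.105 0 0.5;0 0.05 0.105 0 0.5;0 0.05 0.105 0 0.5;0 0.05 0.105 0 0.5;0 0.05 0.105 0 0.5;0 0.05 0.105 0 0.5;0 0.05 0.105 0 0.5;0 0.05 0.105 0 0.5;0 0.05 0.105 0 0.5;0 0.05 0.105 0 0.5;0 0.05 0.105 0 0.5;0 0.05 0.105 0 0.5;0 0.05 0.105 0 0.5;0 0.05 0.105 0 0.5;0 0.05 0.105 0 0.5;0 0.05 0.105 0 0.5;0 0.05 0.105 0 0.5"

```text
t: 13.67
tcp_pos: [0.5512, -0.2233, 0.1413]
tool_rot: [0.732, -0.681, 0.004, -0.004]
force: [11.7, 4.4, -7.0]
finger_gap: 0.002
gripper_force: 5.9
```

```bash
python3 st.py
```

```text
t 13.67 yaw -85.82 rel(mm) in tool [ 60.2 -36.9] z 0.1413 Ftool [ -3.56 -11.88   7.09] q [-0.58  0.61  1.61  0.01  0.92  2.49]
push at 62mm: 12.40 N
```

Request:
send_rows:
  commands: "0 0 -0.3 0 0;0 0 -0.3 0 0;0 0 0 -1 0;0 0 0 -1 -1;0 0 0 -1 -1;0 0 0 -1 -1;0 0 0 -1 -1;0 0 0 0 -1;0 0 0 0 -1;0 0 0 0 -1;0 0 0 0 -1;0 0 0 0 -1;0 0 0 0 -1;0 0 0 0 -1;0 0 0 0 -1;0 0 0 0 -1;0 0 0 0 -1;0 0 0 0 -1;0 0 0 0 -1;0 0 0 0 -1"

```text
t: 15.33
tcp_pos: [0.5583, -0.2237, 0.2414]
tool_rot: [0.988, -0.151, 0.0, 0.0]
force: [-0.2, 0.0, 0.8]
finger_gap: -0.001
gripper_force: 0.0
```

Request:
send_rows:
  commands: "0 0 0 0 -1;0 0 0 0 -1;0 0 0 0 -1;0 0 0 0 -1;0 0 0 0 -1;0 0 0 0 -1;0 0 0 0 -1;0 0 0 0 -1;0 0 0 0 -1;0 0 0 0 -1;0 0 0 0 -1;0 0 0 0 -1;0 0 0 0 -1;0 0 0 0 -1;0 0 0 0 -1;0 0 0 0 -1;0 0 0 0 -1;0 0 0 0 -1;0 0 0 0 -1;0 0 0 0 -1"

```text
t: 17.0
tcp_pos: [0.5583, -0.2237, 0.2414]
tool_rot: [0.855, 0.519, 0.0, 0.001]
force: [0.5, -0.1, -0.1]
finger_gap: 0.005
gripper_force: 0.0
```

Request:
send_rows:
  commands: "0 0 0 0 -1;0 0 0 0 -1;0 0 0 0 -1;0 0 0 0 -1;0 0 0 0 -1;0 0 0 0 -1;0 0 0 0 -1;0 0 0 0 -0.5;0 1 -0.8 0 0;0 1 -0.8 0 0;0 1 -0.8 0 0;0 1 -0.8 0 0;0 1 -0.8 0 0;0 1 -0.8 0 0;0 0 0 0 0;0 0 0 0 0"

```text
t: 18.33
tcp_pos: [0.4568, -0.1069, 0.2413]
tool_rot: [0.692, 0.722, -0.0, 0.001]
force: [-0.2, 0.8, 0.8]
finger_gap: 0.002
gripper_force: 0.0
```

```bash
python3 st.py; python3 dump.py wrist w4
```

```text
t 18.33 yaw 92.46 rel(mm) in tool [ 61.3 -50.6] z 0.2413 Ftool [ 0.84 -0.21 -0.8 ] q [-0.47  0.32  1.81 -0.    1.02 -0.51]
push at 62mm: 0.01 N
{'t': 18.3333, 'q': [-0.4686, 0.3156, 1.8094, -0.0004, 1.0155, -0.5113], 'tcp_pos': [0.4568, -0.1069, 0.2413], 'tool_rot': [0.6918, 0.7221, -0.0, 0.0006], 'force': [-0.2471, 0.8275, 0.7971], 'finger_gap': 0.0017}
[ 0.452522   -0.02223645  0.37577784] [0.98612775 0.02150913 0.00446502 0.16452807]
```

View pics/w4.png

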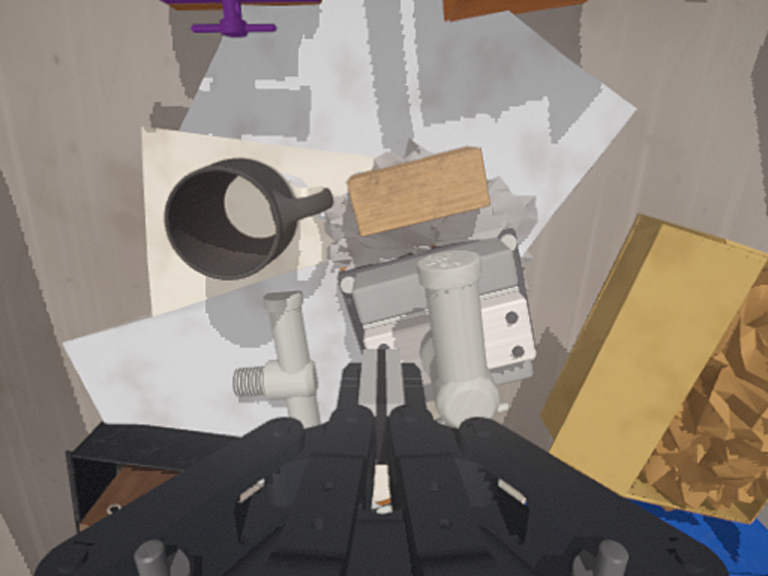

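The arm now points up the image, from hub (467,398) to end (449,262), with the fingers to its left at (382,370). The chock and mug are undisturbed.

```bash
python3 - <<'E'
from h import *
c=load("pics/w4.npz")
def ln(n,a,z):
    P=plane(c,np.array(a)/1.5-.17,z); d=P[1]-P[0]; print(n,P.round(4).tolist(),"deg",np.degrees(np.arctan2(d[1],d[0])).round(1))
ln("axis",[[467,398],[449,265]],.150)
ln("left",[[437,380],[428,292]],.150)
ln("right",[[491,370],[480,287]],.150)
ln("jaw inner front",[[360,321],[520,285]],.084)
ln("studs",[[347,284],[508,240]],.045)
ln("base far edge",[[345,268],[497,230]],.04)
E
```

```text
axis [[0.5124, -0.1719, 0.15], [0.4931, -0.0876, 0.15]] deg 102.9
left [[0.4928, -0.16, 0.15], [0.4828, -0.1038, 0.15]] deg 100.1
right [[0.5246, -0.1518, 0.15], [0.5116, -0.0996, 0.15]] deg 103.9
jaw inner front [[0.4432, -0.1526, 0.084], [0.5577, -0.1194, 0.084]] deg 16.2
studs [[0.4304, -0.1377, 0.045], [0.5567, -0.0954, 0.045]] deg 18.5
base far edge [[0.4282, -0.1256, 0.04], [0.5483, -0.0888, 0.04]] deg 17.1
```

Request:
send_rows:
  commands: "0 0 0 0 -1;0 0 0 0 -1;0 0 0 0 -0.4;0 -0.54 -0.1 0 0;0 0 0 1 0;0 0 0 1 0;0 0 0 1 0;0 0 0 1 0;0 0 0 1 0;0 0 0 0 0"

```text
t: 19.22
tcp_pos: [0.4567, -0.1197, 0.1375]
tool_rot: [0.63, 0.776, -0.001, -0.003]
force: [-0.9, -0.3, 0.0]
finger_gap: -0.003
gripper_force: 0.0
```

```bash
python3 st.py
```

```text
t 19.22 yaw 101.85 rel(mm) in tool [ 56.3 -42.7] z 0.1375 Ftool [-0.16 -0.92 -0.  ] q [-0.49  0.49  1.9  -0.    0.75 -0.7 ]
push at 62mm: 0.88 N
```

Request:
send_rows:
  commands: "0 0 0.3 0 0;0 0 0.3 0 0;0 0.055 0.105 0 0.5;0 0.055 0.105 0 0.5;0 0.055 0.105 0 0.5;0 0.055 0.105 0 0.5;0 0.055 0.105 0 0.5;0 0.055 0.105 0 0.5;0 0.055 0.105 0 0.5;0 0.055 0.105 0 0.5;0 0.055 0.105 0 0.5;0 0.055 0.105 0 0.5;0 0.055 0.105 0 0.5;0 0.055 0.105 0 0.5;0 0.055 0.105 0 0.5;0 0.055 0.105 0 0.5;0 0.055 0.105 0 0.5"

```text
t: 20.63
tcp_pos: [0.4965, -0.1017, 0.141]
tool_rot: [0.809, 0.588, -0.005, -0.003]
force: [-12.5, -6.8, 3.0]
finger_gap: -0.002
gripper_force: 5.5
```

```bash
python3 st.py
```

```text
t 20.63 yaw 71.99 rel(mm) in tool [ 57.  -32.7] z 0.141 Ftool [-10.38  -9.85  -2.91] q [-0.42  0.52  1.81 -0.01  0.82 -0.1 ]
push at 62mm: 11.57 N
```

Request:
send_rows:
  commands: "0 0.03 0.105 0 0.5;0 0.03 0.105 0 0.5;0 0.03 0.105 0 0.5;0 0.03 0.105 0 0.5;0 0.03 0.105 0 0.5;0 0.045 0.105 0 0.5;0 0.045 0.105 0 0.5;0 0.045 0.105 0 0.5;0 0.045 0.105 0 0.5;0 0.045 0.105 0 0.5;0 0.045 0.105 0 0.5;0 0.045 0.105 0 0.5;0 0.045 0.105 0 0.5;0 0.045 0.105 0 0.5;0 0.045 0.105 0 0.5"

```text
t: 21.88
tcp_pos: [0.529, -0.1027, 0.1408]
tool_rot: [0.934, 0.357, -0.004, -0.006]
force: [-7.8, 13.0, 4.5]
finger_gap: 0.004
gripper_force: 7.2
```

```bash
python3 st.py
```

```text
t 21.88 yaw 41.84 rel(mm) in tool [ 56.4 -34.5] z 0.1408 Ftool [  2.8  -14.94  -4.27] q [-0.4   0.56  1.73  0.01  0.87  0.44]
push at 62mm: 12.90 N
```

Request:
send_rows:
  commands: "0 0.06 0.1 0 0.5;0 0.06 0.1 0 0.5;0 0.06 0.1 0 0.5;0 0.06 0.1 0 0.5;0 0.06 0.1 0 0.5;0 0.06 0.1 0 0.5;0 0.06 0.1 0 0.5;0 0.06 0.1 0 0.5;0 0.06 0.1 0 0.5;0 0 0 0 0"

```text
t: 22.72
tcp_pos: [0.5488, -0.112, 0.1404]
tool_rot: [0.978, 0.207, -0.004, -0.005]
force: [-6.6, 10.5, 1.3]
finger_gap: 0.002
gripper_force: 6.0
```

```bash
python3 st.py; python3 dump.py wrist w5
```

```text
t 22.72 yaw 23.87 rel(mm) in tool [ 57.3 -33.7] z 0.1404 Ftool [ -1.78 -12.31  -1.12] q [-0.4   0.58  1.68  0.    0.9   0.75]
push at 62mm: 11.82 N
{'t': 22.7167, 'q': [-0.4027, 0.5803, 1.6785, 0.0047, 0.8958, 0.7485], 'tcp_pos': [0.5488, -0.112, 0.1404], 'tool_rot': [0.9784, 0.2068, -0.0043, -0.0052], 'force': [-6.5964, 10.5271, 1.2739], 'finger_gap': 0.0018}
[ 0.6260651  -0.078185    0.27439934] [ 0.82709632 -0.53668221 -0.09592323  0.13668435]
```

View pics/w5.png

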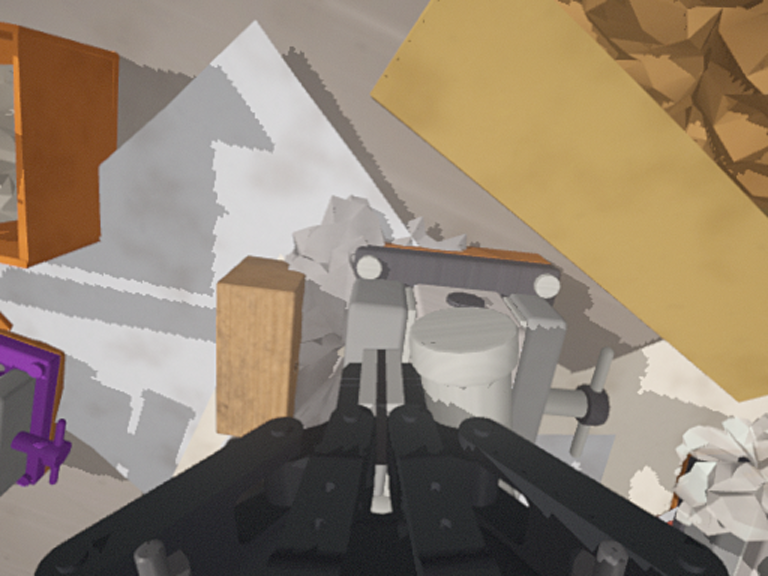

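The arm's end face is seen almost end-on, an ellipse centred at about (465,343). The jaw ends sit on either side, at (377,315) and (537,325), and the end studs are at (369,267) and (546,285).

```bash
python3 - <<'E'
from h import *
c=load("pics/w5.npz");C=np.array([.5105,-.1665])
for uv in ([465,335],[465,345],[465,355]):
    P=plane(c,np.array([uv])/1.5-.17,.149)[0];d=P[:2]-C;print(uv,P.round(4),np.linalg.norm(d).round(4),np.degrees(np.arctan2(d[1],d[0])).round(1))
P=plane(c,np.array([[369,267],[546,285]])/1.5-.17,.045);d=P[0]-P[1];print(P,np.degrees(np.arctan2(d[1],d[0]))-90)
# predicted end-face centre pixel for tee yaws
for y in (17.5,20,22.5,25,27.5): 
    a=np.radians(y);print(y,(proj(c,[C[0]+.085*np.cos(a),C[1]+.085*np.sin(a),.149])[0]*1.5+.25).round(0))
E
```

```text
[465, 335] [ 0.5804 -0.1264  0.149 ] 0.0806 29.8
[465, 345] [ 0.5772 -0.1281  0.149 ] 0.077 29.9
[465, 355] [ 0.5739 -0.1298  0.149 ] 0.0733 30.0
[[ 0.55780502 -0.09812388  0.045     ]
 [ 0.58905562 -0.19380663  0.045     ]] 18.087371176501676
17.5 [522. 323.]
20 [510. 322.]
22.5 [499. 321.]
25 [487. 321.]
27.5 [475. 322.]
```

Request:
send_rows:
  commands: "0 0.055 0.1 0 0.5;0 0.055 0.1 0 0.5;0 0.055 0.1 0 0.5;0 0.055 0.1 0 0.5;0 0.055 0.1 0 0.5;0 0 0 0 0"

```text
t: 23.27
tcp_pos: [0.5579, -0.1193, 0.1404]
tool_rot: [0.993, 0.121, -0.004, -0.005]
force: [-6.2, 9.9, 1.1]
finger_gap: -0.002
gripper_force: 5.9
```

```bash
python3 st.py; python3 dump.py wrist w6; python3 - <<'E'
from h import *
c=load("pics/w6.npz"); crop(c,220,150,160,120,5,"pics/w6c.png")
C=np.array([.5105,-.1665])
for y in (15,17.5,20,22.5): 
    a=np.radians(y);print(y,((proj(c,[C[0]+.085*np.cos(a),C[1]+.085*np.sin(a),.149])[0]-[220,150])*5+2).round(0))
E
```

```text
t 23.27 yaw 13.86 rel(mm) in tool [ 57.7 -33.9] z 0.1404 Ftool [ -3.67 -11.08  -0.92] q [-0.41  0.59  1.65  0.01  0.91  0.92]
push at 62mm: 11.20 N
{'t': 23.2667, 'q': [-0.4088, 0.5911, 1.6527, 0.0055, 0.91, 0.9168], 'tcp_pos': [0.5579, -0.1193, 0.1404], 'tool_rot': [0.9927, 0.1206, -0.0041, -0.005], 'force': [-6.2128, 9.8734, 1.067], 'finger_gap': -0.0019}
[ 0.63972315 -0.09939137  0.27432028] [ 0.77698276 -0.60686434 -0.10733607  0.12842284]
15 [525. 322.]
17.5 [486. 324.]
20 [447. 326.]
22.5 [409. 331.]
```

View pics/w6c.png

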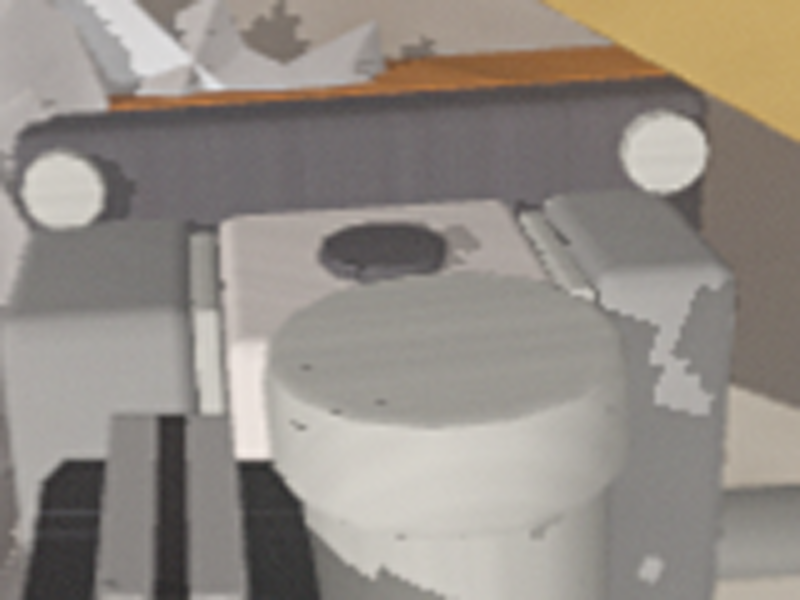

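The end face is centred at about (445,352), which puts the tee near 20° with the vise at about 17.7°. I'll nudge it 2°, release, lift, and check from above.

Request:
send_rows:
  commands: "0 0.055 0.1 0 0.5;0 0 0 0 0;0 0 -0.4 0 0;0 0 -0.6 0 0;0 0 -0.5 -1 0;0 0 0 -1 0;0 0 0 -1 0;0 0 0 -1 0;0 0 0 -1 0;0 0.5 0 -1 0;0 0.5 0 -1 0;0 0 0 0 0;0 0 0 0 0"

```text
t: 24.4
tcp_pos: [0.5781, -0.0925, 0.2827]
tool_rot: [0.995, 0.105, 0.003, 0.001]
force: [-0.7, 0.3, -1.0]
finger_gap: 0.001
gripper_force: 0.0
```

```bash
python3 st.py; python3 dump.py wrist w7; python3 - <<'E'
from h import *
c=load("pics/w7.npz"); crop(c,215,115,160,120,5,"pics/w7c.png")
E
```

```text
t 24.4 yaw 12.0 rel(mm) in tool [ 81.9 -57.8] z 0.2827 Ftool [-0.62 -0.49  0.97] q [-0.35  0.42  1.49 -0.    1.22  1.01]
push at 62mm: 0.80 N
{'t': 24.4, 'q': [-0.3492, 0.4244, 1.4877, -0.0003, 1.2233, 1.0123], 'tcp_pos': [0.5781, -0.0925, 0.2827], 'tool_rot': [0.9945, 0.1045, 0.0027, 0.0015], 'force': [-0.7078, 0.3495, -0.9711], 'finger_gap': 0.0011}
[ 0.65848574 -0.07364726  0.41769466] [ 0.76708833 -0.62092629 -0.10017413  0.12645628]
```

View pics/w7c.png

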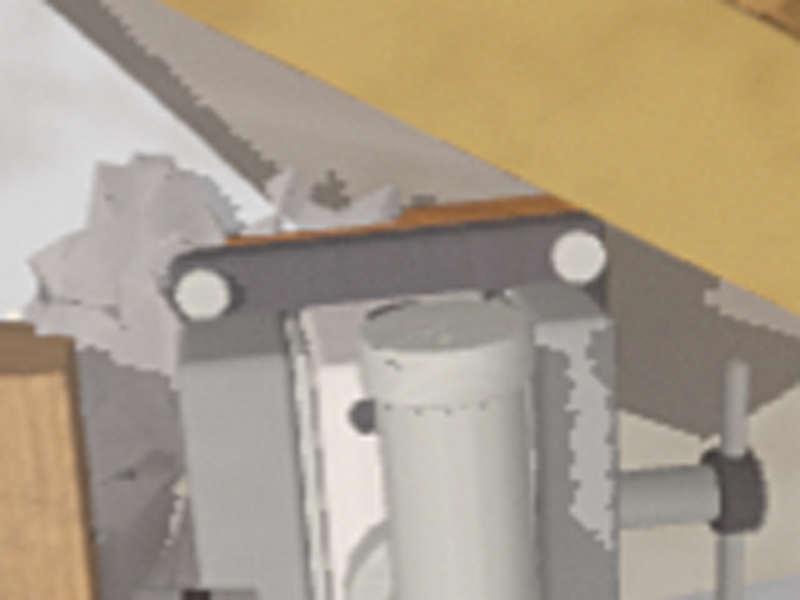

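```bash
python3 - <<'E'
from h import *
c=load("pics/w7.npz")
def ln(n,a,z):
    P=plane(c,np.array(a)/5+[215,115]-.4,z); d=P[0]-P[1]; print(n,P.round(4).tolist(),"deg",np.degrees(np.arctan2(d[1],d[0])).round(1))
ln("tubeL",[[378,410],[394,595]],.149)
ln("tubeR",[[530,405],[534,595]],.149)
ln("jawL out",[[180,362],[198,590]],.084)
ln("jawR out",[[614,325],[616,590]],.084)
ln("blockL",[[313,365],[328,590]],.096)
ln("studs",[[203,293],[579,256]],.045)
P=plane(c,np.array([[445,328]])/5+[215,115]-.4,.149)[0];d=P[:2]-[.5105,-.1665];print(np.linalg.norm(d),np.degrees(np.arctan2(d[1],d[0])))
a=[np.radians(v) for v in(14,16,17.7,19)]
for x in a:print(np.degrees(x),(proj(c,[.5105+.085*np.cos(x),-.1665+.085*np.sin(x),.149])[0]-[215,115])*5+2)
E
```

```text
tubeL [[0.5696, -0.1307, 0.149], [0.5304, -0.1443, 0.149]] deg 19.0
tubeR [[0.577, -0.1602, 0.149], [0.5364, -0.1731, 0.149]] deg 17.5
jawL out [[0.5502, -0.0938, 0.084], [0.4903, -0.1112, 0.084]] deg 16.1
jawR out [[0.5815, -0.1955, 0.084], [0.5126, -0.2177, 0.084]] deg 17.9
blockL [[0.5599, -0.1241, 0.096], [0.503, -0.1417, 0.096]] deg 17.2
studs [[0.558, -0.0982, 0.045], [0.5891, -0.1947, 0.045]] deg 107.9
0.08306494366423509 19.088090696146963
14.0 [482.81353918 315.70114865]
16.0 [467.68018653 316.45573459]
17.7 [454.81957654 317.49551067]
19.0 [444.99646271 318.53681339]
```

The tee measures about 18.5° and the jaws about 17.6°, so it is in line to within roughly 1°. It is tight, the gripper is clear and the bystanders are undisturbed, so I'll hand the job in.

```bash
python3 -c "
from station import sign_off;print(sign_off())"
```

```text
the job is handed in; nothing more can be done
None
```

The tee went tight after passing its first in-line position, so I screwed it on to the very next one and left it there, still tight. It sits within about 1° of the vise jaws, the gripper is clear and nothing round the vise was moved; the job is handed in.

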